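# Build a test-sieve stack on the shaker

### The job

Build the sieve stack on the shaker's steel pan: from the bottom up the blue fine sieve, the yellow medium sieve, the red coarse sieve, and the white lid on top, each seated fully home and upright in the one below. Leave the green sieve, the purple tip box and the white timer standing where they are.

Things in the scene. Friction and masses are not known exactly. Their poses are not given: they have to be found in the camera images.
- shaker: Small grey sieve shaker, fixed to the bench: housing 100 x 90 mm, top at z = 26 mm; on its middle a fixed round steel pan (outer radius 27 mm, open mouth of inner radius 24.5 mm, rim at z = 52 mm). Origin: centre of its underside, straight below the pan's centre, z up. When seated, the origins of blue, yellow, red sieve and lid lie 42, 66, 90 and 114 mm above this origin.
- blue_sieve: Small round test sieve with blue plastic wall, fine mesh. 54 mm diameter, 34 mm high, about 70 g. Origin: centre of its underside, z up. z = 0 to 10 mm: conical spigot, radius 19 mm (foot) to 23.3 mm, under a flat shoulder; z = 10 to 34 mm: straight round wall, gripped across 54 mm. Open top, inner radius 24.5 mm, mesh 22 mm below the rim. The next part's spigot drops in until its shoulder lies on the rim (24 mm higher).
- yellow_sieve: Small round test sieve with yellow plastic wall, medium mesh; same shape and size as the blue one: 54 mm diameter, 34 mm high, straight wall from z = 10 to 34 mm. Origin: centre of its underside, z up.
- red_sieve: Small round test sieve with red plastic wall, coarse mesh; same shape and size as the blue one: 54 mm diameter, 34 mm high, straight wall from z = 10 to 34 mm. Origin: centre of its underside, z up.
- lid: White round lid with a black knob, loose, about 60 g, 32 mm high. Origin: centre of its underside, z up. Same conical spigot as the sieves from z = 0 to 10 mm, white flange of radius 27 mm from z = 10 to 14 mm, black knob of 22 mm diameter from z = 14 to 32 mm, to be gripped from above.
- green_sieve: Spare sieve with green plastic wall, not needed; same shape and size as the others. Origin: centre of its underside. Leave it where it stands.
- tip_box: Bystander: closed purple box of pipette tips, 92 x 122 x 50 mm, loose. Origin: centre of its underside. Leave it where it stands.
- timer: Bystander: small white bench timer with display and three coloured buttons, 64 x 72 x 20 mm, lying flat, loose. Origin: centre of its underside. Leave it where it stands.
Things that resemble listed ones, but are neither listed nor needed, are in the scene too. Leave any orange look-alike of the shaker alone.

How it is judged:
By the outcome, as a careful person would: the job done as asked, in the order asked, and still so for the second after the job is handed in, with the robot touching nothing.
It also fails if it takes over 112 s, if anything falls off the work surface, if the arm or the gripper's body presses on something with over 40 N, if the wrist force passes 120 N, or if a joint passes its speed limit or range.

### The arm

A 6-joint arm with a two-finger parallel gripper is mounted at the origin on a cart in front of the work surface, level with it; the furniture and walls round the work are solid. World frame = base frame: x ahead of the robot, y to its left, z up, the work surface at z = 0. Lengths are in mm, angles in rad, forces in N, time in s.
With the tool pointing down it reaches from about 425 to 1125 mm from the base axis. Payload 14.9 kg.
Tool frame: the origin (TCP) lies midway between the tips of the shut fingers; the grasp point (between the pads) lies 19 mm behind it; z points along the fingers, y is the direction in which the jaws open and shut (so a half turn about z gives the same grasp; the last joint's range is limited). The gripper opens to 91 mm and grips with 3 to 60 N. Pads are 32 mm wide; open, the fingers measure 118 mm over their backs; the gripper's body (76 mm by 178 mm) begins 60 mm behind the grasp point.
Start: joints at [1.093, 0.379, 1.734, -0, 1.028, -0.033], TCP at [301.203, 631.897, 176.532] pointing down, gripper open.
Joint ranges: [-2.77, 2.77], [-0.74, 2.19], [0, 2.66], [-1.06, 4.2], [0.31, 2.87], [-3.08, 3.08]. Speed limits (rad/s): [1.89, 1.89, 2.39, 3.14, 3.14, 3.14].

### API

Orientations are given as a rotation vector (axis times angle).
In Python, from workcell import arm gives the robot as it stands. The module is installed in compiled form; this text tells all that it offers.
- The arm moves only by the tool step_arm, never from a script. Its argument "increments" is a list of rows, each an object with "dp": the shift along the world's x, y, z each as a share of 120 mm, from -1 to 1, a list of three; "roll": the turn about the world's z as a share of pi rad, from -1 to 1; "claw": the opening, from 0 (shut) to 1 (fully open). A call has 1 to 12 rows; each row is the pose to reach, as a shift and turn from the pose commanded when the call began, turning the shorter way round; what a row does not reach only later rows make up. A row lasts 1/12 s, in which the tool goes at most 41.7 mm and 7.16 degrees, less where a joint would pass 70% of its speed; a pose out of reach is approached as far as the arm can. A call with a number of a shift or a turn outside -1 to 1 is refused whole. A call with a gripper value outside its range is refused whole. The fingers move at their own pace and stop on an object; "newtons" is the grip in N (left out, the last holds). Time passes only in rows, so rows that repeat a pose let the fingers close. It gives the time, the measured TCP pose, the force and the opening at its end, in the units of the state.
- arm.get_state(): the state, without advancing time (a new reading comes with each control period).
- arm.capture(name): name is "scene" or "side" or "wrist"; returns the picture (400x640x3 uint8, red, green, blue); there is no depth.
- arm.get_calibration(name): a dict with "fx", "fy", "cx", "cy" (pixels), "k1" (the pictures are not rectified: a ray, as slopes to the right and down, at radius r is drawn at 1 + k1 r^2 times it, then the intrinsics apply), "extrinsics" (4x4, takes a point from world to camera coordinates). Camera axes: x right, y down, z forward; pixel columns grow to the right and rows downward; lengths in mm; the calibration is good to about 2 mm. A picture is of the moment at which its call begins: read the wrist's pose just before it. get_calibration takes no time and is no camera call; for the wrist camera it gives the pose at the moment of the call.
- arm.job_done(): hands the job in, once; it reports no verdict.
The state is a dict: "time": time; "joints": joint angles; "dq": joint speeds; "tau": joint torques, N m; "tool_pos": TCP position; "tcp_rot": TCP orientation; "ft_force": force on the tool from outside, world axes, zero at the start; "moment": the same for the moment, N m; "width": finger opening in mm.
Only numpy, scipy, OpenCV 4.12 (cv2) and the standard library are available. Lean on these libraries where they do the work, as an engineer would, in place of code of your own. Each camera call takes 0.05 s, during which the arm holds its last target. There are 200 camera calls.

## Working session

There is one attempt and no reset: what is moved stays moved. The work goes in short steps, Python scripts to look and compute and a tool call to move; the robot and the scene stay as the last step left them, time stands still between calls to the robot, and variables do not carry over. Pictures are saved under pics/ and viewed, about 12 in all and at most 16, crops included, and the job is handed in when it is done.

Besides the shell and the picture viewer there is one more tool, called as a command line: name --argument value ..., lists and objects as JSON in quotes. step_arm: Moves the arm, as the interface text tells. Its arguments: {"type":"object","properties":{"increments":{"type":"array"},"newtons":{"type":"number"}},"required":["increments"]}

```bash
mkdir -p pics; cat > h.py <<'E'
import numpy as np, cv2
from workcell import arm
def snap(cam,name):
    c=arm.get_calibration(cam); im=arm.capture(cam)
    cv2.imwrite(f'pics/{name}.png',cv2.cvtColor(np.asarray(im),cv2.COLOR_RGB2BGR)); np.save(f'pics/{name}.npy',c,allow_pickle=True); return c
def ray(c,u,v):
    xd=np.array([(u-c['cx'])/c['fx'],(v-c['cy'])/c['fy']]); x=xd.copy()
    for _ in range(30): x=xd/(1+c['k1']*(x@x))
    E=np.array(c['extrinsics']);R=E[:3,:3];o=-R.T@E[:3,3]; return o,R.T@np.array([x[0],x[1],1])
def atz(c,u,v,z):
    o,d=ray(c,u,v); return o+d*(z-o[2])/d[2]
def proj(c,p):
    E=np.array(c['extrinsics']);q=E[:3,:3]@np.array(p)+E[:3,3];x=q[:2]/q[2];x=x*(1+c['k1']*(x@x));return np.array([c['fx']*x[0]+c['cx'],c['fy']*x[1]+c['cy']])
def tri(obs):
    A=np.zeros((3,3));b=np.zeros(3)
    for c,u,v in obs:
        o,d=ray(c,u,v);d=d/np.linalg.norm(d);P=np.eye(3)-np.outer(d,d);A+=P;b+=P@o
    p=np.linalg.solve(A,b); return p,[np.round(proj(c,p)-[u,v],1) for c,u,v in obs]
def load(n): return np.load(f'pics/{n}.npy',allow_pickle=True).item()
E
python3 - <<'E'
from h import *
print(arm.get_state())
for n in ['scene','side','wrist']:
    c=snap(n,n+'0');print(n,c)
E
```

```text
{'time': 0.0, 'joints': array([ 1.09270978e+00,  3.79426260e-01,  1.73477813e+00, -1.90462127e-05,
        1.02848134e+00, -3.33052581e-02]), 'dq': array([-1.24879560e-03,  2.77928805e-05, -1.49006485e-03, -5.18133651e-04,
        4.61451878e-04,  1.33136045e-03]), 'tau': array([ 1.12941746e-04, -7.63745499e+01, -4.34349239e+01,  6.51936326e-02,
        4.25899483e-02, -4.36082189e-05]), 'tool_pos': array([300.99540343, 631.50141718, 175.87721169]), 'tcp_rot': array([-6.92843350e-01, -3.06397322e+00,  1.66752097e-03]), 'ft_force': array([-0.16061191, -0.20478526, -0.61564988]), 'moment': array([-0.00195488,  0.00295457,  0.06419117]), 'width': 91.11268559215486}
scene {'fx': 399.40408312057247, 'fy': 399.40408312057247, 'cx': 322.78557967251976, 'cy': 203.68880854041282, 'k1': -0.057990574125846475, 'extrinsics': array([[ 8.16703428e-01, -5.76811278e-01, -1.68599918e-02,
        -3.60897136e+02],
       [-4.35522293e-01, -5.96959323e-01, -6.73765463e-01,
         2.24990435e+02],
       [ 3.78570789e-01,  5.57609466e-01, -7.38752896e-01,
         8.85023402e+02],
       [ 0.00000000e
[... 352 characters left out ...]
26e-01,
         1.48036733e+02],
       [ 3.85706767e-01, -7.35199088e-01, -5.57415995e-01,
         1.28826723e+03],
       [ 0.00000000e+00,  0.00000000e+00,  0.00000000e+00,
         1.00000000e+00]])}
wrist {'fx': 281.53473363094685, 'fy': 281.53473363094685, 'cx': 322.1879798658766, 'cy': 196.33327432846343, 'k1': -0.028461353318060056, 'extrinsics': array([[ 4.30685732e-01,  9.02501385e-01, -1.02432916e-03,
        -6.99141062e+02],
       [ 8.76289182e-01, -4.17904822e-01,  2.39734915e-01,
        -2.62942282e+01],
       [ 2.15933021e-01, -1.04148016e-01, -9.70837845e-01,
         3.90246908e+02],
       [ 0.00000000e+00,  0.00000000e+00,  0.00000000e+00,
         1.00000000e+00]])}
```

View pics/scene0.png

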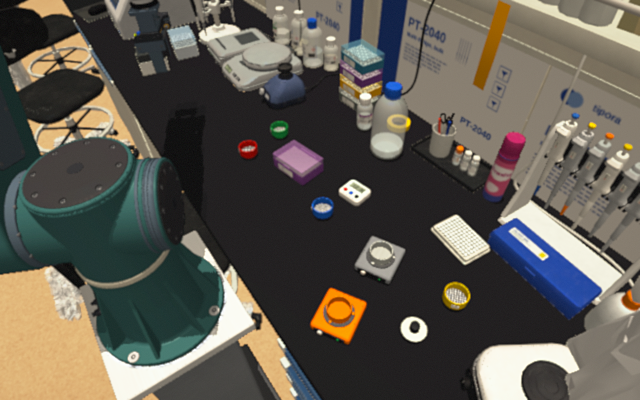

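View pics/side0.png

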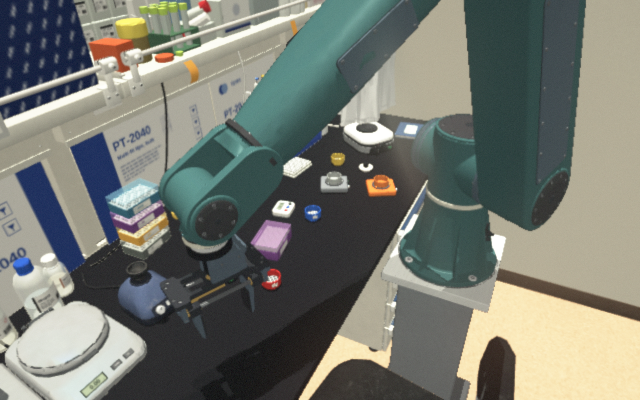

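Scene: red (248,149), green (279,129), blue (321,207), grey shaker (380,258), orange look-alike (338,313), yellow (456,296), lid (413,329). The side view shows the same things. I'll take enlarged crops to measure and confirm.

```bash
python3 - <<'E'
import cv2,numpy as np
s=cv2.imread('pics/scene0.png'); d=cv2.imread('pics/side0.png')
R=lambda im,x,y,w,h,k:cv2.resize(im[y:y+h,x:x+w],None,fx=k,fy=k,interpolation=cv2.INTER_CUBIC)
# scene tiles 50x50 px x5 : red, blue, shaker, yellow, lid ; side tiles
T=[R(s,x-25,y-25,50,50,5) for x,y in [(250,145),(321,207),(382,256),(456,296),(413,328)]]+[R(s,255,104,50,50,5)]
a=np.vstack([np.hstack(T[:3]),np.hstack(T[3:])]);cv2.imwrite('pics/c1.png',a)
T=[R(d,x-20,y-20,40,40,6.25) for x,y in [(271,280),(313,213),(334,182),(338,159),(366,164),(381,185)]]
a=np.vstack([np.hstack(T[:3]),np.hstack(T[3:])]);cv2.imwrite('pics/c2.png',a)
E
```

```text
(no output)
```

View pics/c1.png

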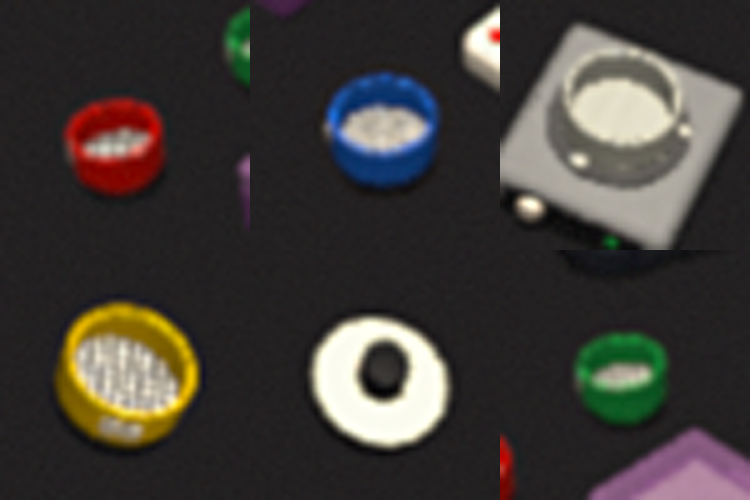

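View pics/c2.png

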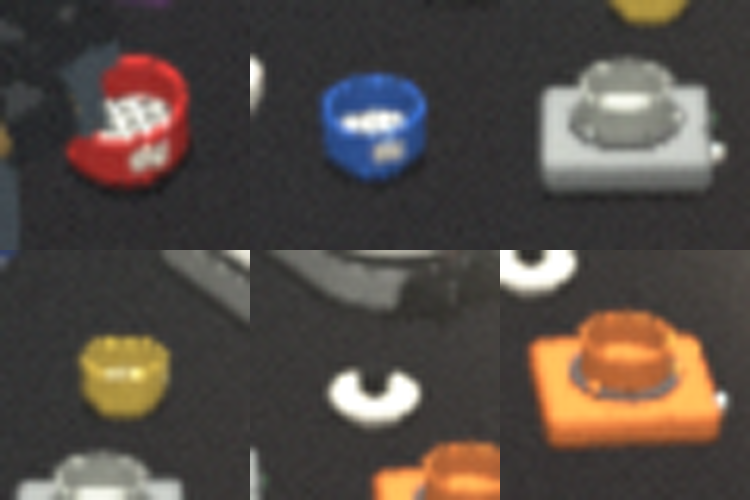

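```bash
python3 - <<'E'
from h import *
s,d=load('scene0'),load('side0')
P={'red':((225,120,115,123),(251,260,130,100)),'blue':((296,182,133,107),(293,193,124,105)),'shaker':((357,231,122,96),(314,162,128,82)),'yellow':((431,271,130,106),(318,139,124,107)),'lid':((388,303,130,131),(346,144,125,143))}
f=lambda t,k:(t[0]+(t[2]+.5)/k-.5,t[1]+(t[3]+.5)/k-.5)
for n,(a,b) in P.items():
    ua,ub=f(a,5),f(b,6.25)
    p,e=tri([(s,*ua),(d,*ub)]);print(n,p.round(1),e, atz(s,*ua,p[2]*0+(12 if n=='lid' else 52 if n=='shaker' else 34)).round(0))
g=(255+89/5... if False else 255+(622-500)/5,104+(360-250)/5);print('green',atz(s,*g,34).round(0))
for n,(u,v),z in [('tip',(298,161),50),('timer',(354,192),20),('orange',(340,310),40)]: print(n,atz(s,u,v,z).round(0))
E
```

```text
File "<stdin>", line 8
    g=(255+89/5... if False else 255+(622-500)/5,104+(360-250)/5);print('green',atz(s,*g,34).round(0))
                 ^
SyntaxError: invalid syntax
```

```bash
python3 - <<'E'
from h import *
s,d=load('scene0'),load('side0')
P={'red':((225,120,115,123),(251,260,130,100)),'blue':((296,182,133,107),(293,193,124,105)),'shaker':((357,231,122,96),(314,162,128,82)),'yellow':((431,271,130,106),(318,139,124,107)),'lid':((388,303,130,131),(346,144,125,143))}
f=lambda t,k:(t[0]+(t[2]+.5)/k-.5,t[1]+(t[3]+.5)/k-.5)
for n,(a,b) in P.items():
    ua,ub=f(a,5),f(b,6.25)
    p,e=tri([(s,*ua),(d,*ub)]);print(n,p.round(1),e, atz(s,*ua,p[2]*0+(12 if n=='lid' else 52 if n=='shaker' else 34)).round(0))
g=(255+(622-500)/5,104+(360-250)/5);print('green',atz(s,*g,34).round(0))
for n,(u,v),z in [('tip',(298,161),50),('timer',(354,192),20),('orange',(340,310),40)]: print(n,atz(s,u,v,z).round(0))
E
```

```text
red [403.  338.9  36.9] [array([-0.4,  0.5]), array([-0.6, -0.4])] [407. 344.  34.]
blue [448.1  11.   36.5] [array([-0.2,  0.2]), array([-0.1, -0.1])] [450.  13.  34.]
shaker [ 466.5 -198.8   53.3] [array([ 0.3, -0.4]), array([0.3, 0.2])] [ 466. -199.   52.]
yellow [ 534.3 -371.3   35.5] [array([ 0.1, -0.1]), array([0.1, 0. ])] [ 535. -371.   34.]
lid [ 411.  -372.5   13.3] [array([ 0.3, -0.3]), array([0.2, 0.1])] [ 411. -372.   12.]
green [531. 364.  34.]
tip [479. 173.  50.]
timer [550.   6.  20.]
orange [ 303. -259.   40.]
```

step_arm --increments '[{"dp":[0.24,-1,0],"roll":0,"claw":1},{"dp":[0.24,-1,0],"roll":0,"claw":1},{"dp":[0.24,-1,0],"roll":0,"claw":1},{"dp":[0.24,-1,0],"roll":0,"claw":1}]'

```text
time: 0.48
tool_pos: [330.3, 506.4, 175.7]
tcp_rot: [-0.696, -3.063, 0.005]
ft_force: [0.1, 0.2, -0.7]
width: 91.3
```

step_arm --increments '[{"dp":[0.24,-1,0],"roll":0,"claw":1},{"dp":[0.24,-1,0],"roll":0,"claw":1},{"dp":[0.24,-1,0],"roll":0,"claw":1},{"dp":[0.24,-1,0],"roll":0,"claw":1}]'

```text
time: 0.82
tool_pos: [358.9, 387.0, 176.0]
tcp_rot: [-0.696, -3.063, 0.003]
ft_force: [-0.4, 0.9, 0.1]
width: 91.0
```

```bash
python3 -c "
from h import *
snap('wrist','w_red')"
```

step_arm --increments '[{"dp":[0.24,-1,-0.15],"roll":0,"claw":1},{"dp":[0.24,-1,-0.15],"roll":0,"claw":1},{"dp":[0.24,-1,-0.15],"roll":0,"claw":1},{"dp":[0.24,-1,-0.15],"roll":0,"claw":1}]'

```text
time: 1.2
tool_pos: [387.7, 267.8, 157.4]
tcp_rot: [-0.696, -3.062, 0.003]
ft_force: [-0.6, -0.3, 0.2]
width: 90.8
```

step_arm --increments '[{"dp":[0.24,-1,-0.15],"roll":0,"claw":1},{"dp":[0.24,-1,-0.15],"roll":0,"claw":1},{"dp":[0.24,-1,-0.15],"roll":0,"claw":1},{"dp":[0.24,-1,-0.15],"roll":0,"claw":1}]'

```text
time: 1.53
tool_pos: [417.2, 147.9, 139.8]
tcp_rot: [-0.698, -3.062, 0.002]
ft_force: [-0.6, -0.4, -0.5]
width: 91.3
```

step_arm --increments '[{"dp":[0.24,-1,-0.15],"roll":0,"claw":1},{"dp":[0.24,-1,-0.15],"roll":0,"claw":1},{"dp":[0.24,-1,-0.15],"roll":0,"claw":1},{"dp":[0.24,-1,-0.15],"roll":0,"claw":1},{"dp":[0.24,-1,-0.15],"roll":0,"claw":1}]'

```text
time: 1.95
tool_pos: [446.0, 31.1, 122.4]
tcp_rot: [-0.698, -3.063, -0.0]
ft_force: [0.2, 0.1, 0.3]
width: 91.3
```

```bash
python3 - <<'E'
from h import *
snap('wrist','w_blue')
a=cv2.imread('pics/w_red.png');b=cv2.imread('pics/w_blue.png')
cv2.imwrite('pics/v1.png',np.vstack([a[60:360],b[60:360]]))
E
```

```text
(no output)
```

View pics/v1.png

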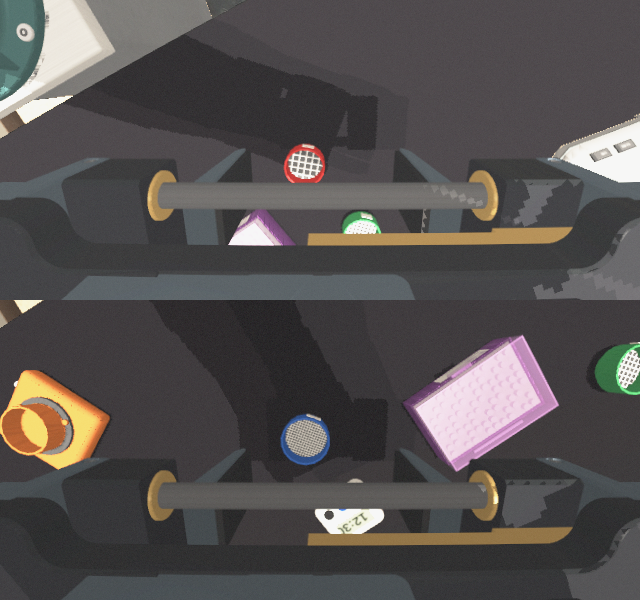

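```bash
cat >> h.py <<'E'
from scipy.optimize import least_squares
HUE={'blue':(100,125),'red':None,'yellow':(20,32),'green':(55,85)}
def hullc(m):
    cs,_=cv2.findContours(m,cv2.RETR_EXTERNAL,cv2.CHAIN_APPROX_NONE); c=max(cs,key=cv2.contourArea); h=cv2.convexHull(c)
    M=cv2.moments(h); return np.array([M['m10']/M['m00'],M['m01']/M['m00']]),cv2.contourArea(h)
def mask(name,col,box):
    im=cv2.imread(f'pics/{name}.png');h=cv2.cvtColor(im,cv2.COLOR_BGR2HSV);H,S,V=cv2.split(h)
    if col=='red': m=((H<8)|(H>172))&(S>130)&(V>60)
    elif col=='white': m=(S<60)&(V>120)
    else: m=(H>=HUE[col][0])&(H<=HUE[col][1])&(S>110)&(V>50)
    o=np.zeros_like(H);x0,y0,x1,y1=box;o[y0:y1,x0:x1]=m[y0:y1,x0:x1]*255; return o
def locate(name,col,box,z0=0,circ=((27,34),(27,10),(19,0)),guess=(450,0)):
    """x,y of a round part whose foot stands at z0, from its silhouette's centroid; also area ratio model/seen"""
    c=load(name);t,A=hullc(mask(name,col,box));a=np.linspace(0,2*np.pi,60)
    def mod(p):
        q=np.array([proj(c,(p[0]+r*np.cos(k),p[1]+r*np.sin(k),z0+z)) for r,z in circ for k in a],np.float32)
        h=cv2.convexHull(q);M=cv2.moments(h);return np.array([M['m10']/M['m00'],M['m01']/M['m00']]),cv2.contourArea(h)
    s=least_squares(lambda p:mod(p)[0]-t,guess,diff_step=1e-3); return s.x.round(1),t.round(1),round(mod(s.x)[1]/A,2)
E
python3 - <<'E'
from h import *
print(locate('w_blue','blue',(270,160,345,235)))
print(locate('scene0','blue',(300,190,345,230)),locate('side0','blue',(298,200,330,230)))
LID=((27,14),(27,10),(19,0))
print(locate('scene0','red',(230,135,265,165),guess=(400,340)))
print(locate('scene0','yellow',(435,275,480,320),guess=(530,-370)),locate('side0','yellow',(325,145,350,170),guess=(530,-370)))
print(locate('scene0','white',(392,308,435,350),circ=LID,guess=(410,-370)),locate('side0','white',(352,155,380,175),circ=LID,guess=(410,-370)))
print(arm.get_state()['tool_pos'])
E
```

```text
(array([448.5,   0. ]), array([305. , 199.6]), 1.02)
(array([445.6,   0. ]), array([322.2, 207.1]), 0.94) (array([453.4,   0. ]), array([312.1, 212.6]), 0.99)
(array([403.1, 341.3]), array([247.6, 148.4]), 0.89)
(array([ 534.4, -372.4]), array([455.7, 295.3]), 0.93) (array([ 536. , -374.3]), array([337.4, 158.8]), 1.03)
(array([ 411. , -371.9]), array([413.6, 328.7]), 0.99) (array([ 413.9, -375.8]), array([365.4, 166.8]), 1.01)
[445.73028707  32.20676202 122.53009754]
```

```bash
sed -i 's/guess=(450,0)/guess=(450,10)/; s/diff_step=1e-3/diff_step=1e-3,x_scale=(100,100)/' h.py; python3 - <<'E'
from h import *
print(locate('w_blue','blue',(270,160,345,235)))
print(locate('scene0','blue',(300,190,345,230)),locate('side0','blue',(298,200,330,230)))
for z in (-10,10): print(z,locate('w_blue','blue',(270,160,345,235),z0=z),locate('scene0','blue',(300,190,345,230),z0=z))
E
```

```text
(array([448. ,   8.5]), array([305. , 199.6]), 1.02)
(array([448.1,  10.6]), array([322.2, 207.1]), 0.93) (array([450.6,   8.3]), array([312.1, 212.6]), 1.0)
-10 (array([450.1,   6.8]), array([305. , 199.6]), 0.96) (array([453.1,  18.1]), array([322.2, 207.1]), 0.9)
10 (array([445.9,  10.3]), array([305. , 199.6]), 1.09) (array([443.1,   3.2]), array([322.2, 207.1]), 0.95)
```

step_arm --increments '[{"dp":[0.025,-0.19,0],"claw":1,"roll":0},{"dp":[0.025,-0.19,-0.3],"claw":1,"roll":0},{"dp":[0.025,-0.19,-0.6],"claw":1,"roll":0},{"dp":[0.025,-0.19,-0.8],"claw":1,"roll":0},{"dp":[0.025,-0.19,-0.92],"claw":1,"roll":0},{"dp":[0.025,-0.19,-0.92],"claw":1,"roll":0},{"dp":[0.025,-0.19,-0.92],"claw":1,"roll":0}]' --newtons 20

```text
time: 2.58
tool_pos: [448.1, 10.5, 12.0]
tcp_rot: [-0.69, -3.064, 0.0]
ft_force: [0.6, 0.0, 0.2]
width: 91.5
```

step_arm --increments '[{"dp":[0,0,0],"claw":0.4,"roll":0},{"dp":[0,0,0],"claw":0.4,"roll":0},{"dp":[0,0,0],"claw":0.4,"roll":0},{"dp":[0,0,0],"claw":0.4,"roll":0},{"dp":[0,0,0],"claw":0.4,"roll":0},{"dp":[0,0,0],"claw":0.4,"roll":0},{"dp":[0,0,0],"claw":0.4,"roll":0},{"dp":[0,0,0],"claw":0.4,"roll":0}]'

```text
time: 3.25
tool_pos: [448.2, 9.0, 12.2]
tcp_rot: [0.693, 3.064, 0.0]
ft_force: [-0.1, -0.1, -0.2]
width: 40.9
```

```bash
python3 - <<'E'
from h import *
print(arm.get_state()['width']);snap('wrist','w_b2');print(arm.get_state()['width']);snap('scene','s_b2')
a=cv2.imread('pics/w_b2.png')[60:360];b=cv2.imread('pics/s_b2.png')[110:310,220:480]
cv2.imwrite('pics/v2.png',np.hstack([cv2.resize(a[:,200:420],None,fx=1.7,fy=1.7),cv2.resize(b,(420,510))]) if 0 else np.vstack([a,cv2.resize(b,(390,300)).astype(a.dtype) if 0 else cv2.copyMakeBorder(cv2.resize(b,(390,300)),0,0,0,250,cv2.BORDER_CONSTANT)]))
E
```

```text
40.946327558338126
38.15413672005654
```

View pics/v2.png

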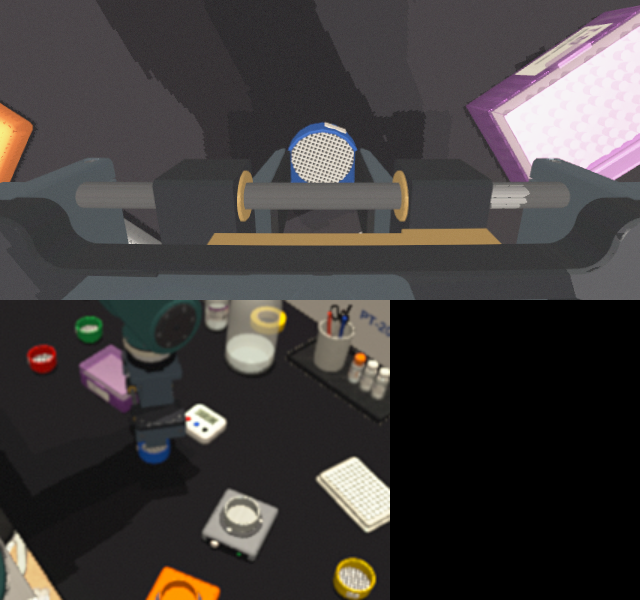

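The fingers closed to 38 mm, and the sieve sits off-centre toward the camera. I'll open, lift and measure again.

step_arm --increments '[{"dp":[0,0,0],"claw":1,"roll":0},{"dp":[0,0,0],"claw":1,"roll":0},{"dp":[0,0,0],"claw":1,"roll":0},{"dp":[0,0,0],"claw":1,"roll":0},{"dp":[0,0,0],"claw":1,"roll":0},{"dp":[0,0,0],"claw":1,"roll":0},{"dp":[0,0,0.3],"claw":1,"roll":0},{"dp":[0,0,0.6],"claw":1,"roll":0},{"dp":[0,0,0.92],"claw":1,"roll":0},{"dp":[0,0,0.92],"claw":1,"roll":0},{"dp":[0,0,0.92],"claw":1,"roll":0}]'

```text
time: 4.27
tool_pos: [449.7, 9.1, 124.5]
tcp_rot: [0.692, 3.06, 0.001]
ft_force: [-0.1, 1.0, -0.3]
width: 91.0
```

```bash
python3 - <<'E'
from h import *
s=arm.get_state();print(s['tool_pos'],s['tcp_rot'],s['width']);c=snap('wrist','w_b3');snap('scene','s_b3')
print(locate('w_b3','blue',(270,120,380,250)),proj(c,s['tool_pos']))
print(np.linalg.inv(c['extrinsics'])[:3,3], c['extrinsics'][:3,:3])
a=cv2.imread('pics/w_b3.png')[100:320]
cv2.imwrite('pics/v3.png',a)
E
```

```text
[449.68340094   9.05461833 124.53572792] [6.91907032e-01 3.05992545e+00 1.32399413e-03] 90.97587997760193
(array([448.1,   8.5]), array([321.2, 187.7]), 1.02) [322.54619152 216.59106112]
[387.52611687  38.00069827 332.75416117] [[ 0.43065851  0.90251325  0.00175825]
 [ 0.87510153 -0.41805319  0.24378031]
 [ 0.22075    -0.10344742 -0.96982889]]
```

View pics/v3.png

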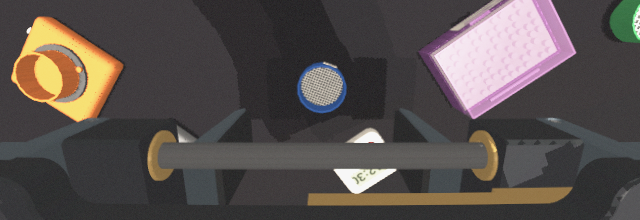

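```bash
python3 - <<'E'
from h import *
im=cv2.imread('pics/w_b2.png');c=load('w_b2')
k=3;x0,y0=220,150
v=cv2.resize(im[y0:y0+150,x0:x0+210],None,fx=k,fy=k,interpolation=cv2.INTER_CUBIC)
for z,r,col in ((34,27,(0,255,0)),(10,27,(0,255,255)),):
    for a in np.linspace(0,2*np.pi,40):
        u=(proj(c,(448.1+r*np.cos(a),8.5+r*np.sin(a),z))-[x0,y0]+.5)*k;cv2.circle(v,tuple(int(t) for t in u),1,col,-1)
for p in [(448.2,9,12)]+[(448.2+s*.43*20,9+s*.903*20,12) for s in(-1,1)]:
    u=(proj(c,p)-[x0,y0]+.5)*k;cv2.circle(v,tuple(int(t) for t in u),4,(0,0,255),1)
cv2.imwrite('pics/v4.png',v)
E
```

```text
(no output)
```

View pics/v4.png

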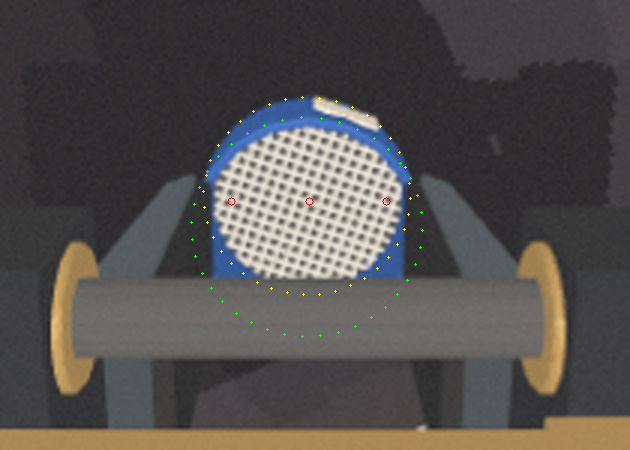

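```bash
python3 - <<'E'
from h import *
c=snap('side','d_b3');s=arm.get_state();print(s['tool_pos'],s['width'])
def crop(n,p,col=(0,0,255),w=65,h=50,k=6):
    im=cv2.imread(f'pics/{n}.png');c=load(n);q=proj(c,p);x0,y0=int(q[0])-w//2,int(q[1])-int(h*.7)
    v=cv2.resize(im[y0:y0+h,x0:x0+w],None,fx=k,fy=k,interpolation=cv2.INTER_CUBIC)
    for dz in (0,19): 
        u=(proj(c,np.add(p,(0,0,dz)))-[x0,y0]+.5)*k;cv2.circle(v,tuple(int(t) for t in u),4,col,1)
    return v
a=crop('s_b2',(448.2,9,12.2));b=crop('d_b3',s['tool_pos'],w=65);d=crop('s_b3',s['tool_pos'])
cv2.imwrite('pics/v5.png',np.vstack([np.hstack([a,b]),np.hstack([d,d*0])]))
E
```

```text
[447.37078335   9.09261649 121.51688389] 91.45692137084012
```

View pics/v5.png

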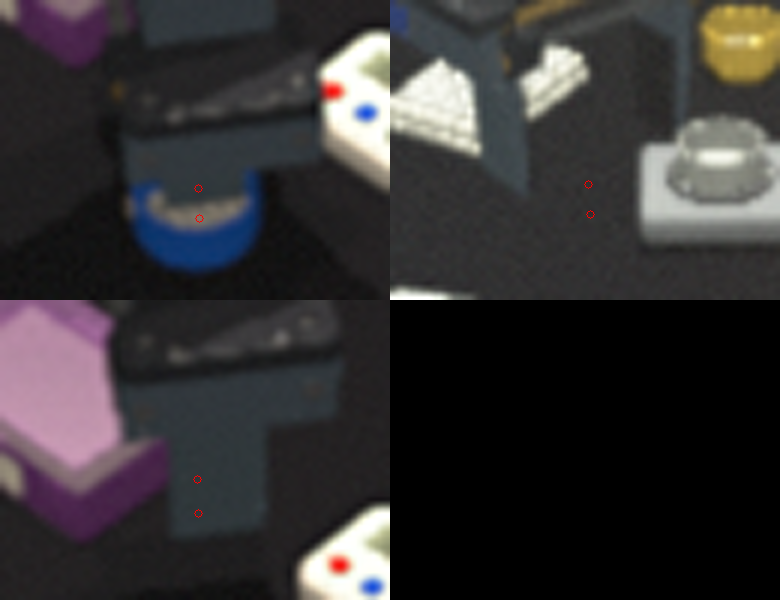

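```bash
python3 - <<'E'
from h import *
def org(n,p,w=65,h=50):
    q=proj(load(n),p);return int(q[0])-w//2,int(q[1])-int(h*.7)
a=org('s_b3',(447.4,9.1,121.5));b=org('d_b3',(447.37,9.09,121.52))
A=(a[0]+(217+.5)/6-.5,a[1]+(533-300+.5)/6-.5)
for t in ((685,128),(680,120),(688,135)):
    B=(b[0]+(t[0]-390+.5)/6-.5,b[1]+(t[1]+.5)/6-.5)
    print(tri([(load('s_b3'),*A),(load('d_b3'),*B)]))
# near (+y) finger in side, assuming x,y
B=(b[0]+(510-390+.5)/6-.5,b[1]+(187+.5)/6-.5)
for z in (121,135,145,155):print(z,atz(load('d_b3'),*B,z).round(1))
print('expected tips',[(447.4+k*.43*52,9.1+k*.903*52) for k in(-1,1)])
E
```

```text
(array([418.47955613, -39.41900338, 160.00062881]), [array([-1.6,  1.9]), array([-1.4, -1.1])])
(array([419.76013818, -40.28267282, 162.51593203]), [array([-0.9,  1.1]), array([-0.8, -0.6])])
(array([417.78207674, -38.37129952, 157.64474456]), [array([-2.1,  2.5]), array([-1.8, -1.4])])
121 [500.4   1.7 121. ]
135 [488.3  21.7 135. ]
145 [479.7  36.  145. ]
155 [471.1  50.2 155. ]
expected tips [(425.03999999999996, -37.856), (469.76, 56.056000000000004)]
```

Closed, the tips were still above the rim. Triangulating them gives about 36 mm above the reported TCP. The jaws slide on a rod, so this looks like a constant offset. I'll go lower in steps and check with the force and the width.

step_arm --increments '[{"dp":[0,0,-0.3],"claw":1,"roll":0},{"dp":[0,0,-0.6],"claw":1,"roll":0},{"dp":[0,0,-0.9],"claw":1,"roll":0},{"dp":[0,0,-0.92],"claw":1,"roll":0},{"dp":[0,0,-0.96],"claw":1,"roll":0},{"dp":[0,0,-1],"claw":1,"roll":0},{"dp":[0,0,-1],"claw":1,"roll":0}]'

```text
time: 5.0
tool_pos: [448.8, 9.1, 3.2]
tcp_rot: [0.693, 3.063, 0.0]
ft_force: [-0.5, 0.0, -0.1]
width: 91.1
```

```bash
python3 - <<'E'
from h import *
s=arm.get_state();p=s['tool_pos'];print(p,s['ft_force'])
def crop(n,p,w=65,h=50,k=6):
    im=cv2.imread(f'pics/{n}.png');c=load(n);q=proj(c,p);x0,y0=int(q[0])-w//2,int(q[1])-int(h*.7);print(n,x0,y0)
    v=cv2.resize(im[y0:y0+h,x0:x0+w],None,fx=k,fy=k,interpolation=cv2.INTER_CUBIC)
    for dz in (0,19): 
        u=(proj(c,np.add(p,(0,0,dz)))-[x0,y0]+.5)*k;cv2.circle(v,tuple(int(t) for t in u),4,(0,0,255),1)
    return v
snap('side','d_b4');snap('scene','s_b4')
cv2.imwrite('pics/v6.png',np.hstack([crop('s_b4',p),crop('d_b4',p)]))
E
```

```text
[448.82966205   9.08594679   3.18166859] [-0.48615278  0.03490594 -0.14746903]
s_b4 290 176
d_b4 280 182
```

View pics/v6.png

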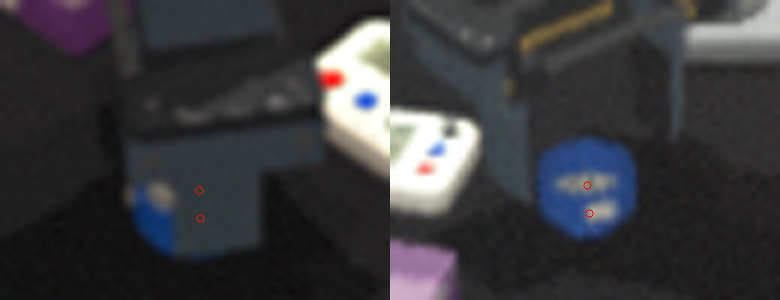

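```bash
python3 - <<'E'
from h import *
s,d=load('s_b4'),load('d_b4')
g=lambda x0,y0,u,v:(np.round(x0+(u+.5)/6-.5,1),np.round(y0+(v+.5)/6-.5,1))
print('scene tip bottom corners seen',g(290,176,178,253),g(290,176,262,246),'side R tip',g(280,182,676-390,140),'side L corner',g(280,182,530-390,203))
ty=np.array([.430,.903,0]);tx=np.array([-.903,.43,0])
C=np.array([448.5,9.1,0])
for z in (3,15,25,38):
  print(z,'scene outer corners',[proj(s,C-ty*59+tx*k*16+[0,0,z]).round(1) for k in(-1,1)],'side R inner corners',[proj(d,C-ty*46+tx*k*16+[0,0,z]).round(1) for k in(-1,1)],'L inner',[proj(d,C+ty*46+tx*k*16+[0,0,z]).round(1) for k in(-1,1)],'L outer',[proj(d,C+ty*59+tx*k*16+[0,0,z]).round(1) for k in(-1,1)])
E
```

```text
scene tip bottom corners seen (np.float64(319.2), np.float64(217.8)) (np.float64(333.2), np.float64(216.6)) side R tip (np.float64(327.2), np.float64(204.9)) side L corner (np.float64(302.9), np.float64(215.4))
3 scene outer corners [array([332.9, 228.3]), array([320.6, 230.1])] side R inner corners [array([320.7, 210.1]), array([326.4, 214.2])] L inner [array([298.9, 220.1]), array([304.5, 224.5])] L outer [array([295.7, 221.6]), array([301.3, 226. ])]
15 scene outer corners [array([332.9, 225.3]), array([320.5, 227.1])] side R inner corners [array([320.6, 207.2]), array([326.4, 211.3])] L inner [array([298.7, 217.2]), array([304.3, 221.6])] L outer [array([295.5, 218.6]), array([301.1, 223.1])]
25 scene outer corners [array([332.9, 222.8]), array([320.4, 224.6])] side R inner corners [array([320.5, 204.8]), array([326.3, 208.9])] L inner [array([298.5, 214.7]), array([304.2, 219.1])] L outer [array([295.3, 216.2]), array([300.9, 220.6])]
38 scene outer corners [array([332.9, 219.5]), array([320.3, 221.3])] side R inner corners [array([320.4, 201.6]), array([326.3, 205.7])] L inner [array([298.3, 211.5]), array([304. , 215.9])] L outer [array([295.1, 213. ]), array([300.7, 217.3])]
```

All three images agree: the tips are about 37 mm above the reported TCP. I'll lower by 28 mm, so the tips come to z≈11, and grip.

step_arm --increments '[{"dp":[0,0,-0.1],"claw":1,"roll":0},{"dp":[0,0,-0.18],"claw":1,"roll":0},{"dp":[0,0,-0.23],"claw":1,"roll":0},{"dp":[0,0,-0.23],"claw":1,"roll":0}]' --newtons 20

```text
time: 5.43
tool_pos: [447.7, 9.1, -25.6]
tcp_rot: [-0.693, -3.063, 0.0]
ft_force: [0.1, 0.1, -0.6]
width: 91.2
```

step_arm --increments '[{"dp":[0,0,0],"claw":0.4,"roll":0},{"dp":[0,0,0],"claw":0.4,"roll":0},{"dp":[0,0,0],"claw":0.4,"roll":0},{"dp":[0,0,0],"claw":0.4,"roll":0},{"dp":[0,0,0],"claw":0.4,"roll":0},{"dp":[0,0,0],"claw":0.4,"roll":0},{"dp":[0,0,0],"claw":0.4,"roll":0},{"dp":[0,0,0],"claw":0.4,"roll":0}]'

```text
time: 6.1
tool_pos: [448.3, 9.1, -24.9]
tcp_rot: [0.693, 3.064, 0.0]
ft_force: [-0.7, -0.2, 4.9]
width: 52.4
```

step_arm --increments '[{"dp":[0,0,0.1],"claw":0.4,"roll":0},{"dp":[0,0,0.4],"claw":0.4,"roll":0},{"dp":[0,0,0.75],"claw":0.4,"roll":0},{"dp":[0,0,0.75],"claw":0.4,"roll":0}]'

```text
time: 6.43
tool_pos: [451.9, 9.0, 71.0]
tcp_rot: [0.691, 3.056, 0.002]
ft_force: [3.5, 0.2, 0.7]
width: 52.7
```

step_arm --increments '[{"dp":[0.16,-0.33,0],"claw":0.4,"roll":0},{"dp":[0.32,-0.66,0],"claw":0.4,"roll":0},{"dp":[0.475,-0.99,0],"claw":0.4,"roll":0},{"dp":[0.475,-0.99,0],"claw":0.4,"roll":0},{"dp":[0.475,-0.99,0],"claw":0.4,"roll":0},{"dp":[0.475,-0.99,0],"claw":0.4,"roll":0}]'

```text
time: 6.93
tool_pos: [504.6, -109.6, 64.6]
tcp_rot: [-0.695, -3.063, -0.0]
ft_force: [0.3, 0.1, -1.5]
width: 52.5
```

```bash
python3 - <<'E'
from h import *
s=arm.get_state();p=s['tool_pos'];print(p,s['ft_force'],s['width'])
c=snap('wrist','w_sh');q=proj(c,(466.5,-199,52));print(q)
for z,n in((34,'held')):print(n,proj(c,(p[0],p[1],p[2]+25.5+34)))
E
python3 - <<'E'
import cv2
im=cv2.imread('pics/w_sh.png')
cv2.imwrite('pics/v7.png',cv2.resize(im[90:290,100:420],None,fx=2.5,fy=2.5,interpolation=cv2.INTER_CUBIC))
E
```

```text
[ 504.61307572 -109.63054455   64.55899047] [ 0.34003013  0.11520388 -1.45761813] 52.470711637677795
[205.29060955 216.72756242]Traceback (most recent call last):
  File "<stdin>", line 4, in <module>
TypeError: cannot unpack non-iterable int object
```

View pics/v7.png

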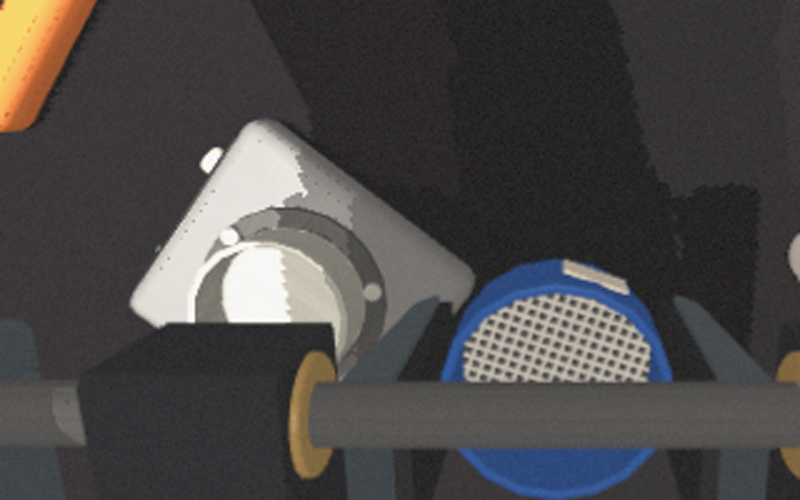

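```bash
python3 - <<'E'
from h import *
c=load('w_sh')
pts=[(187,305),(200,268),(230,248),(270,241),(315,252),(347,280),(361,312)]
W=np.array([atz(c,100+(u+.5)/2.5-.5,90+(v+.5)/2.5-.5,52)[:2] for u,v in pts])
s=least_squares(lambda q:np.hypot(*(W-q[:2]).T)-q[2],(466,-199,27));print(s.x,s.fun.round(1))
s=least_squares(lambda q:np.hypot(*(W-q[:2]).T)-27,(466,-199));print(s.x,s.fun.round(1))
# held sieve: fit rim at z = (cmd 64.5+25.5)+34
print(locate('w_sh','blue',(270,180,380,300),z0=90,guess=(505,-110)))
S=load('scene0');D=load('side0')
im=cv2.imread('pics/w_sh.png');k=2.5
v=cv2.resize(im[90:290,100:420],None,fx=k,fy=k)
def dr(cx,cy,z,r,col):
    for a in np.linspace(0,6.28,60):
        u=(proj(c,(cx+r*np.cos(a),cy+r*np.sin(a),z))-[100,90]+.5)*k;cv2.circle(v,tuple(int(t) for t in u),1,col,-1)
dr(*s.x,52,27,(0,0,255));dr(*s.x,26,27,(255,0,255));dr(505,-109.8,124,27,(0,255,0));dr(505,-109.8,100,27,(0,255,255))
cv2.imwrite('pics/v8.png',v)
E
```

```text
[ 471.09698409 -197.57256483   29.88441571] [-0.3  0.6 -0.2 -0.5  0.2  0.3 -0.2]
[ 467.89795665 -195.79972807] [ 2.1  1.4 -0.5 -1.2 -0.1  1.2  2. ]
(array([ 525.7, -120.2]), array([322. , 277.3]), 6.11)
```

View pics/v8.png

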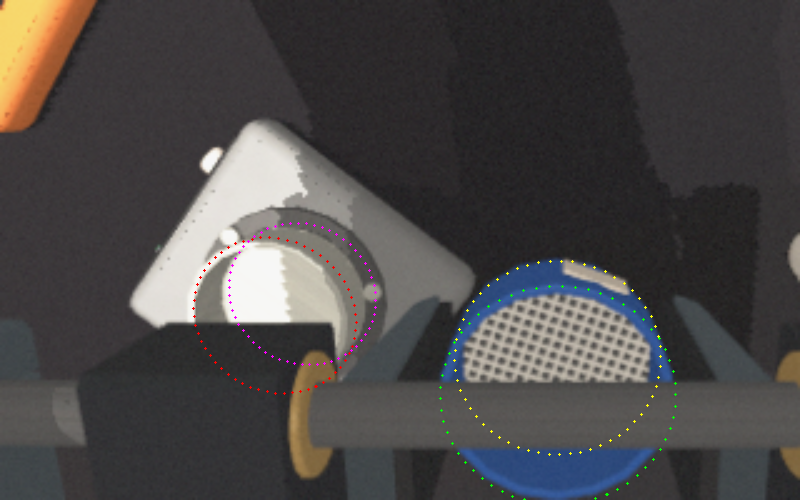

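step_arm --increments '[{"dp":[-0.16,-0.37,0],"claw":0.4,"roll":0},{"dp":[-0.3225,-0.7375,0],"claw":0.4,"roll":0},{"dp":[-0.3225,-0.7375,0],"claw":0.4,"roll":0},{"dp":[-0.3225,-0.7375,0],"claw":0.4,"roll":0},{"dp":[-0.3225,-0.7375,0],"claw":0.4,"roll":0}]'

```text
time: 7.4
tool_pos: [465.9, -197.4, 64.8]
tcp_rot: [-0.694, -3.064, -0.0]
ft_force: [-0.3, 0.2, -0.4]
width: 52.3
```

step_arm --increments '[{"dp":[0,0,-0.1],"claw":0.4,"roll":0},{"dp":[0,0,-0.2],"claw":0.4,"roll":0},{"dp":[0,0,-0.25],"claw":0.4,"roll":0},{"dp":[0,0,-0.29],"claw":0.4,"roll":0},{"dp":[0,0,-0.33],"claw":0.4,"roll":0},{"dp":[0,0,-0.33],"claw":0.4,"roll":0}]'

```text
time: 7.9
tool_pos: [466.0, -197.7, 24.2]
tcp_rot: [-0.692, -3.063, -0.001]
ft_force: [-1.1, -0.2, -0.7]
width: 52.5
```

step_arm --increments '[{"dp":[0,0,-0.02],"claw":0.4,"roll":0},{"dp":[0,0,-0.04],"claw":0.4,"roll":0},{"dp":[0,0,-0.06],"claw":0.4,"roll":0},{"dp":[0,0,-0.06],"claw":0.4,"roll":0}]'

```text
time: 8.23
tool_pos: [466.4, -198.2, 17.9]
tcp_rot: [-0.693, -3.064, -0.0]
ft_force: [0.4, 0.0, -0.4]
width: 52.7
```

No contact force yet, so the spigot went into the mouth cleanly. I'll go 2 mm more and watch the force.

step_arm --increments '[{"dp":[0,0,-0.01],"claw":0.4,"roll":0},{"dp":[0,0,-0.02],"claw":0.4,"roll":0},{"dp":[0,0,-0.02],"claw":0.4,"roll":0}]'

```text
time: 8.48
tool_pos: [466.9, -198.4, 16.5]
tcp_rot: [0.693, 3.064, -0.0]
ft_force: [-4.7, 2.4, 15.3]
width: 52.5
```

step_arm --increments '[{"dp":[0,0,0],"claw":0.9,"roll":0},{"dp":[0,0,0],"claw":0.9,"roll":0},{"dp":[0,0,0],"claw":0.9,"roll":0},{"dp":[0,0,0],"claw":0.9,"roll":0},{"dp":[0,0,0],"claw":0.9,"roll":0},{"dp":[0,0,0],"claw":1,"roll":0},{"dp":[0,0,0.3],"claw":1,"roll":0},{"dp":[0,0,0.7],"claw":1,"roll":0},{"dp":[0,0,0.7],"claw":1,"roll":0}]'

```text
time: 9.23
tool_pos: [469.0, -199.4, 104.9]
tcp_rot: [0.692, 3.059, -0.002]
ft_force: [1.0, -0.9, 1.1]
width: 91.4
```

step_arm --increments '[{"dp":[0.28,-0.725,0],"claw":1,"roll":0},{"dp":[0.28,-0.725,0],"claw":1,"roll":0},{"dp":[0.28,-0.725,0],"claw":1,"roll":0}]'

```text
time: 9.48
tool_pos: [502.6, -289.6, 101.0]
tcp_rot: [0.693, 3.06, -0.003]
ft_force: [0.0, 0.0, 0.0]
width: 91.2
```

step_arm --increments '[{"dp":[0.28,-0.725,0],"claw":1,"roll":0},{"dp":[0.28,-0.725,0],"claw":1,"roll":0},{"dp":[0.28,-0.725,0],"claw":1,"roll":0},{"dp":[0.28,-0.725,0],"claw":1,"roll":0},{"dp":[0.28,-0.725,0],"claw":1,"roll":0}]'

```text
time: 9.9
tool_pos: [533.1, -371.9, 99.1]
tcp_rot: [-0.694, -3.063, -0.001]
ft_force: [-1.4, -0.1, 0.4]
width: 91.1
```

```bash
python3 - <<'E'
from h import *
s=arm.get_state();print(s['tool_pos'],s['width'])
c=snap('wrist','w_y');snap('scene','s_y');snap('side','d_y')
print(proj(c,(534.5,-372,34)),proj(c,(466.5,-198.3,76)))
print(locate('w_y','yellow',(270,140,380,222),guess=(535,-372)))
for n,b in (('w_y',(330,0,520,200)),('s_y',(355,215,410,280)),('d_y',(310,140,360,195))):
    try: print('blue',n,locate(n,'blue',b,z0=42,circ=((27,34),(27,10)),guess=(466,-198)))
    except Exception as e: print(n,e)
cv2.imwrite('pics/v9.png',np.vstack([cv2.imread('pics/w_y.png')[20:240],np.hstack([cv2.resize(cv2.imread('pics/s_y.png')[215:295,330:410],(320,320)),cv2.resize(cv2.imread('pics/d_y.png')[130:210,300:380],(320,320))])]))
E
```

```text
[ 533.12745869 -371.86840623   99.11756904] 91.11582010678116
[322.91534866 197.77282322] [491.33834486  36.73283185]
(array([ 533.6, -373.5]), array([321.2, 195.6]), 1.02)
blue w_y (array([ 466.1, -199.4]), array([483.7,  39.2]), 1.09)
blue s_y (array([ 467.6, -196.6]), array([381.5, 245.9]), 1.04)
blue d_y (array([ 470.5, -202.8]), array([333.8, 171.7]), 1.04)
```

View pics/v9.png

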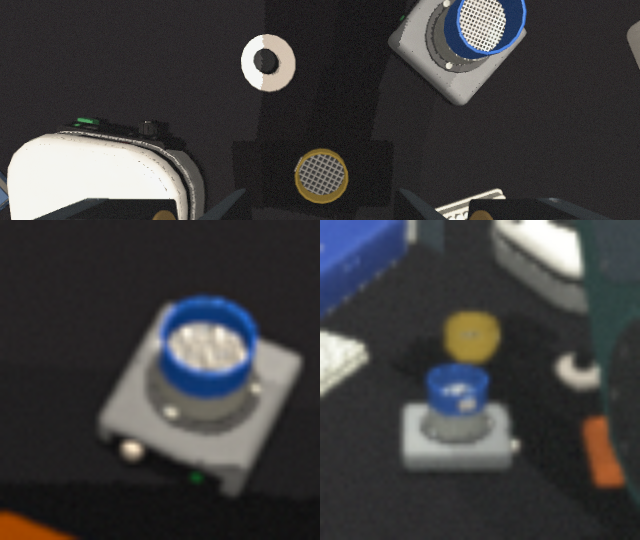

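Blue is seated upright on the pan (wrist and side crops agree). Before lowering onto yellow I'll check the clearance to the white device on its left.

```bash
python3 - <<'E'
from h import *
w,s=load('w_y'),load('scene0')
for h in (0,40,60,80): print(h,'wrist dev edges',[atz(w,u,v,h)[:2].round(0) for u,v in((205,200),(185,190),(165,170))],'scene dev',[atz(s,u,v,h)[:2].round(0) for u,v in((476,375),(480,352),(540,345))])
for h in (0,60):print('box scene',[atz(s,u,v,h)[:2].round(0) for u,v in((490,245),(595,310),(505,205),(620,300))], 'rack',[atz(s,u,v,15)[:2].round(0) for u,v in((432,237),(460,263),(490,252))])
E
```

```text
0 wrist dev edges [array([ 487., -497.]), array([ 467., -512.]), array([ 438., -520.])] scene dev [array([ 448., -513.]), array([ 490., -487.]), array([ 602., -552.])]
40 wrist dev edges [array([ 485., -477.]), array([ 468., -490.]), array([ 442., -497.])] scene dev [array([ 428., -516.]), array([ 469., -491.]), array([ 575., -553.])]
60 wrist dev edges [array([ 484., -467.]), array([ 468., -479.]), array([ 445., -486.])] scene dev [array([ 418., -517.]), array([ 458., -493.]), array([ 561., -553.])]
80 wrist dev edges [array([ 483., -457.]), array([ 468., -468.]), array([ 447., -474.])] scene dev [array([ 409., -519.]), array([ 447., -495.]), array([ 548., -554.])]
box scene [array([ 722., -322.]), array([ 770., -579.]), array([ 863., -259.]), array([ 840., -601.])] rack [array([ 613., -225.]), array([ 611., -318.]), array([ 693., -340.])]
box scene [array([ 672., -340.]), array([ 717., -578.]), array([ 803., -282.]), array([ 781., -598.])] rack [array([ 613., -225.]), array([ 611., -318.]), array([ 693., -340.])]
```

step_arm --increments '[{"dp":[0.004,-0.008,-0.3],"claw":1,"roll":0},{"dp":[0.004,-0.008,-0.6],"claw":1,"roll":0},{"dp":[0.004,-0.008,-0.85],"claw":1,"roll":0},{"dp":[0.004,-0.008,-1],"claw":1,"roll":0}]' --newtons 20

```text
time: 10.38
tool_pos: [532.6, -371.0, -23.1]
tcp_rot: [-0.691, -3.062, -0.002]
ft_force: [0.2, -0.3, -0.6]
width: 91.0
```

step_arm --increments '[{"dp":[0,0,-0.04],"claw":1,"roll":0},{"dp":[0,0,-0.04],"claw":1,"roll":0},{"dp":[0,0,-0.04],"claw":0.4,"roll":0},{"dp":[0,0,-0.04],"claw":0.4,"roll":0},{"dp":[0,0,-0.04],"claw":0.4,"roll":0},{"dp":[0,0,-0.04],"claw":0.4,"roll":0},{"dp":[0,0,-0.04],"claw":0.4,"roll":0},{"dp":[0,0,-0.04],"claw":0.4,"roll":0},{"dp":[0,0,-0.04],"claw":0.4,"roll":0},{"dp":[0,0,-0.04],"claw":0.4,"roll":0},{"dp":[0,0,-0.04],"claw":0.4,"roll":0}]'

```text
time: 11.3
tool_pos: [534.4, -373.3, -24.6]
tcp_rot: [0.693, 3.064, -0.0]
ft_force: [-1.8, 1.4, 6.5]
width: 53.5
```

step_arm --increments '[{"dp":[0,0,0.1],"claw":0.4,"roll":0},{"dp":[0,0,0.4],"claw":0.4,"roll":0},{"dp":[0,0,0.7],"claw":0.4,"roll":0},{"dp":[0,0,0.92],"claw":0.4,"roll":0},{"dp":[0,0,0.92],"claw":0.4,"roll":0}]'

```text
time: 11.72
tool_pos: [536.8, -375.2, 91.8]
tcp_rot: [0.691, 3.057, -0.005]
ft_force: [1.0, -0.5, -0.4]
width: 53.9
```

step_arm --increments '[{"dp":[-0.14,0.36,0],"claw":0.4,"roll":0},{"dp":[-0.283,0.729,0],"claw":0.4,"roll":0},{"dp":[-0.283,0.729,0],"claw":0.4,"roll":0}]'

```text
time: 11.97
tool_pos: [497.1, -281.4, 84.6]
tcp_rot: [-0.691, -3.061, -0.002]
ft_force: [-0.1, 0.5, -0.5]
width: 53.8
```

step_arm --increments '[{"dp":[-0.14,0.36,0],"claw":0.4,"roll":0},{"dp":[-0.283,0.729,0],"claw":0.4,"roll":0},{"dp":[-0.283,0.729,0],"claw":0.4,"roll":0},{"dp":[-0.283,0.729,0],"claw":0.4,"roll":0},{"dp":[-0.283,0.729,0],"claw":0.4,"roll":0}]'

```text
time: 12.38
tool_pos: [466.6, -198.1, 85.7]
tcp_rot: [0.691, 3.064, -0.0]
ft_force: [0.4, -0.7, -0.7]
width: 53.5
```

step_arm --increments '[{"dp":[0,0,-0.12],"claw":0.4,"roll":0},{"dp":[0,0,-0.2],"claw":0.4,"roll":0},{"dp":[0,0,-0.25],"claw":0.4,"roll":0},{"dp":[0,0,-0.29],"claw":0.4,"roll":0},{"dp":[0,0,-0.32],"claw":0.4,"roll":0},{"dp":[0,0,-0.32],"claw":0.4,"roll":0}]'

```text
time: 12.88
tool_pos: [466.0, -198.3, 46.2]
tcp_rot: [-0.693, -3.063, -0.0]
ft_force: [-0.9, 0.6, -0.9]
width: 53.5
```

step_arm --increments '[{"dp":[0,0,-0.02],"claw":0.4,"roll":0},{"dp":[0,0,-0.035],"claw":0.4,"roll":0},{"dp":[0,0,-0.045],"claw":0.4,"roll":0},{"dp":[0,0,-0.045],"claw":0.4,"roll":0}]'

```text
time: 13.22
tool_pos: [466.3, -198.2, 41.5]
tcp_rot: [0.693, 3.064, -0.0]
ft_force: [0.4, 0.6, -0.9]
width: 53.6
```

step_arm --increments '[{"dp":[0,0,-0.01],"claw":0.4,"roll":0},{"dp":[0,0,-0.015],"claw":0.4,"roll":0},{"dp":[0,0,-0.015],"claw":0.4,"roll":0}]'

```text
time: 13.47
tool_pos: [466.7, -198.4, 40.9]
tcp_rot: [0.693, 3.064, -0.0]
ft_force: [-6.6, 3.3, 22.0]
width: 53.5
```

step_arm --increments '[{"dp":[0,0,0],"claw":0.9,"roll":0},{"dp":[0,0,0],"claw":0.9,"roll":0},{"dp":[0,0,0],"claw":0.9,"roll":0},{"dp":[0,0,0],"claw":0.9,"roll":0},{"dp":[0,0,0],"claw":0.9,"roll":0},{"dp":[0,0,0],"claw":1,"roll":0},{"dp":[0,0,0.3],"claw":1,"roll":0},{"dp":[0,0,0.6],"claw":1,"roll":0},{"dp":[0,0,0.6],"claw":1,"roll":0}]'

```text
time: 14.22
tool_pos: [469.2, -199.6, 117.1]
tcp_rot: [0.691, 3.058, -0.002]
ft_force: [1.4, -1.1, 0.5]
width: 90.7
```

step_arm --increments '[{"dp":[0,0.9,0],"claw":1,"roll":0},{"dp":[0,0.9,0],"claw":1,"roll":0},{"dp":[0,0.9,0],"claw":1,"roll":0}]'

```text
time: 14.47
tool_pos: [465.7, -88.0, 111.8]
tcp_rot: [0.694, 3.064, 0.0]
ft_force: [0.5, -0.8, 0.2]
width: 91.4
```

step_arm --increments '[{"dp":[0,0.9,0],"claw":1,"roll":0},{"dp":[0,0.9,0],"claw":1,"roll":0},{"dp":[0,0.9,0],"claw":1,"roll":0}]'

```text
time: 14.72
tool_pos: [465.8, 20.6, 111.8]
tcp_rot: [0.692, 3.064, 0.0]
ft_force: [-0.3, -0.7, -0.3]
width: 91.6
```

step_arm --increments '[{"dp":[0,0.9,0],"claw":1,"roll":0},{"dp":[0,0.9,0],"claw":1,"roll":0},{"dp":[0,0.9,0],"claw":1,"roll":0}]'

```text
time: 14.97
tool_pos: [466.1, 128.8, 111.9]
tcp_rot: [0.691, 3.064, 0.001]
ft_force: [1.0, -0.7, -1.1]
width: 91.0
```

step_arm --increments '[{"dp":[-0.26,0.9,0],"claw":1,"roll":0},{"dp":[-0.26,0.9,0],"claw":1,"roll":0},{"dp":[-0.26,0.9,0],"claw":1,"roll":0}]'

```text
time: 15.22
tool_pos: [434.1, 236.4, 111.8]
tcp_rot: [0.692, 3.064, 0.001]
ft_force: [0.9, -0.1, 0.1]
width: 91.5
```

step_arm --increments '[{"dp":[-0.26,0.9,-0.1],"claw":1,"roll":0},{"dp":[-0.26,0.9,-0.1],"claw":1,"roll":0},{"dp":[-0.26,0.9,-0.1],"claw":1,"roll":0},{"dp":[-0.26,0.9,-0.1],"claw":1,"roll":0},{"dp":[-0.26,0.9,-0.1],"claw":1,"roll":0}]'

```text
time: 15.63
tool_pos: [403.2, 342.8, 99.4]
tcp_rot: [-0.689, -3.065, 0.001]
ft_force: [-0.1, -1.8, 0.4]
width: 91.6
```

```bash
python3 - <<'E'
from h import *
s=arm.get_state();print(s['tool_pos'],s['width'])
c=snap('wrist','w_r');snap('scene','s_r');snap('side','d_r')
print(proj(c,(404,341,34)),locate('w_r','red',(250,140,400,225),guess=(404,341)))
print(locate('scene0','red',(230,135,265,165),guess=(404,341)))
C2=((27,34),(27,10))
for n,b in (('s_r',(350,190,410,280)),('d_r',(310,130,360,195))):
    print(n,locate(n,'yellow',b,z0=66,circ=C2,guess=(466,-198)),locate(n,'blue',b,z0=42,circ=C2,guess=(466,-198)))
cv2.imwrite('pics/v10.png',np.vstack([cv2.imread('pics/w_r.png')[60:280],np.hstack([cv2.resize(cv2.imread('pics/s_r.png')[205:285,340:420],(320,320)),cv2.resize(cv2.imread('pics/d_r.png')[130:210,300:380],(320,320))])]))
E
```

```text
[403.20143332 342.79501293  99.39995577] 91.6022940196188
[321.23333903 197.84643075] (array([404.1, 337.9]), array([318.6, 197.2]), 1.02)
(array([403.1, 341.3]), array([247.6, 148.4]), 0.89)
s_r (array([ 467.2, -196. ]), array([382.2, 239.3]), 1.0) (array([ 451.8, -210.8]), array([380.3, 253.4]), 3.27)
d_r (array([ 470.8, -202.9]), array([333.7, 165.9]), 1.06) (array([ 675.2, -443.8]), array([314.7, 136.3]), 1.06)
```

View pics/v10.png

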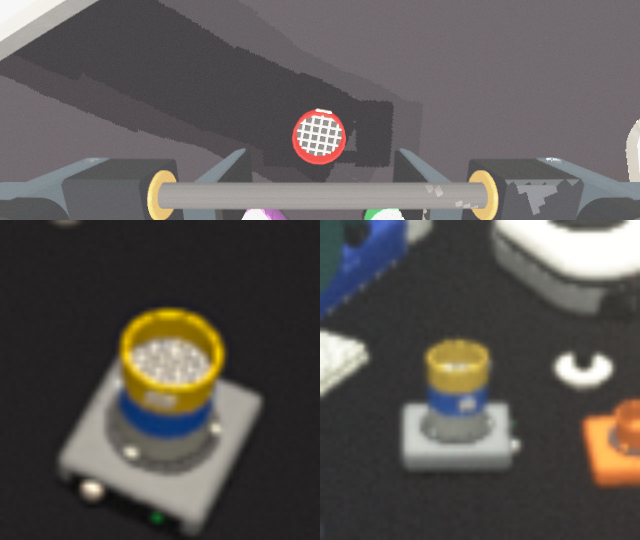

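step_arm --increments '[{"dp":[0,-0.027,-0.3],"claw":1,"roll":0},{"dp":[0,-0.027,-0.6],"claw":1,"roll":0},{"dp":[0,-0.027,-0.85],"claw":1,"roll":0},{"dp":[0,-0.027,-1],"claw":1,"roll":0}]' --newtons 20

```text
time: 16.12
tool_pos: [403.2, 336.5, -22.8]
tcp_rot: [-0.695, -3.062, 0.003]
ft_force: [-0.3, -1.1, -0.1]
width: 91.2
```

step_arm --increments '[{"dp":[0,0,-0.04],"claw":1,"roll":0},{"dp":[0,0,-0.04],"claw":1,"roll":0},{"dp":[0,0,-0.04],"claw":0.4,"roll":0},{"dp":[0,0,-0.04],"claw":0.4,"roll":0},{"dp":[0,0,-0.04],"claw":0.4,"roll":0},{"dp":[0,0,-0.04],"claw":0.4,"roll":0},{"dp":[0,0,-0.04],"claw":0.4,"roll":0},{"dp":[0,0,-0.04],"claw":0.4,"roll":0},{"dp":[0,0,-0.04],"claw":0.4,"roll":0},{"dp":[0,0,-0.04],"claw":0.4,"roll":0},{"dp":[0,0,-0.04],"claw":0.4,"roll":0}]'

```text
time: 17.03
tool_pos: [404.1, 338.8, -24.7]
tcp_rot: [0.693, 3.064, 0.0]
ft_force: [-1.2, -0.8, 8.2]
width: 53.8
```

step_arm --increments '[{"dp":[0,0,0.1],"claw":0.4,"roll":0},{"dp":[0,0,0.4],"claw":0.4,"roll":0},{"dp":[0,0,0.7],"claw":0.4,"roll":0},{"dp":[0,0,1],"claw":0.4,"roll":0},{"dp":[0,0,1],"claw":0.4,"roll":0}]'

```text
time: 17.45
tool_pos: [406.6, 340.8, 101.8]
tcp_rot: [0.692, 3.059, 0.01]
ft_force: [1.7, 1.4, 1.0]
width: 53.4
```

step_arm --increments '[{"dp":[0.13,-0.45,0.05],"claw":0.4,"roll":0},{"dp":[0.26,-0.9,0.05],"claw":0.4,"roll":0},{"dp":[0.26,-0.9,0.05],"claw":0.4,"roll":0}]'

```text
time: 17.7
tool_pos: [435.1, 228.7, 101.8]
tcp_rot: [0.691, 3.064, 0.0]
ft_force: [0.2, 0.1, -1.0]
width: 53.5
```

step_arm --increments '[{"dp":[0.26,-0.9,0],"claw":0.4,"roll":0},{"dp":[0.26,-0.9,0],"claw":0.4,"roll":0},{"dp":[0.26,-0.9,0],"claw":0.4,"roll":0}]'

```text
time: 17.95
tool_pos: [466.4, 120.0, 101.5]
tcp_rot: [0.693, 3.064, -0.0]
ft_force: [-0.4, 0.4, -1.3]
width: 53.1
```

step_arm --increments '[{"dp":[0,-0.891,0],"claw":0.4,"roll":0},{"dp":[0,-0.891,0],"claw":0.4,"roll":0},{"dp":[0,-0.891,0],"claw":0.4,"roll":0}]'

```text
time: 18.2
tool_pos: [465.7, 12.7, 101.4]
tcp_rot: [0.694, 3.064, -0.0]
ft_force: [-0.4, 0.9, -0.4]
width: 53.5
```

step_arm --increments '[{"dp":[0,-0.891,0],"claw":0.4,"roll":0},{"dp":[0,-0.891,0],"claw":0.4,"roll":0},{"dp":[0,-0.891,0],"claw":0.4,"roll":0}]'

```text
time: 18.45
tool_pos: [465.9, -94.3, 101.5]
tcp_rot: [0.694, 3.063, -0.0]
ft_force: [0.4, 1.2, 0.2]
width: 53.7
```

step_arm --increments '[{"dp":[0,-0.4,0],"claw":0.4,"roll":0},{"dp":[0,-0.7,0],"claw":0.4,"roll":0},{"dp":[0,-0.891,0],"claw":0.4,"roll":0},{"dp":[0,-0.891,0],"claw":0.4,"roll":0},{"dp":[0,-0.891,0],"claw":0.4,"roll":0}]'

```text
time: 18.87
tool_pos: [465.9, -199.0, 101.1]
tcp_rot: [-0.697, -3.063, -0.0]
ft_force: [-0.4, 0.1, -1.2]
width: 53.5
```

step_arm --increments '[{"dp":[0,0,-0.1],"claw":0.4,"roll":0},{"dp":[0,0,-0.15],"claw":0.4,"roll":0},{"dp":[0,0,-0.2],"claw":0.4,"roll":0},{"dp":[0,0,-0.25],"claw":0.4,"roll":0},{"dp":[0,0,-0.25],"claw":0.4,"roll":0}]'

```text
time: 19.28
tool_pos: [465.5, -197.2, 69.4]
tcp_rot: [-0.691, -3.063, -0.001]
ft_force: [-0.0, 0.9, -1.2]
width: 53.5
```

step_arm --increments '[{"dp":[0,0,0],"claw":0.4,"roll":0},{"dp":[0,0,-0.02],"claw":0.4,"roll":0},{"dp":[0,0,-0.035],"claw":0.4,"roll":0},{"dp":[0,0,-0.045],"claw":0.4,"roll":0},{"dp":[0,0,-0.045],"claw":0.4,"roll":0}]'

```text
time: 19.7
tool_pos: [466.3, -198.2, 65.5]
tcp_rot: [0.693, 3.064, -0.0]
ft_force: [-0.4, -0.2, -1.1]
width: 53.7
```

step_arm --increments '[{"dp":[0,0,-0.01],"claw":0.4,"roll":0},{"dp":[0,0,-0.015],"claw":0.4,"roll":0},{"dp":[0,0,-0.015],"claw":0.4,"roll":0}]'

```text
time: 19.95
tool_pos: [467.0, -198.5, 65.0]
tcp_rot: [0.693, 3.063, -0.0]
ft_force: [-4.7, 4.0, 20.8]
width: 53.3
```

step_arm --increments '[{"dp":[0,0,0],"claw":0.9,"roll":0},{"dp":[0,0,0],"claw":0.9,"roll":0},{"dp":[0,0,0],"claw":0.9,"roll":0},{"dp":[0,0,0],"claw":0.9,"roll":0},{"dp":[0,0,0],"claw":0.9,"roll":0},{"dp":[0,0,0],"claw":1,"roll":0},{"dp":[0,0,0.3],"claw":1,"roll":0},{"dp":[0,0,0.7],"claw":1,"roll":0},{"dp":[0,0,0.7],"claw":1,"roll":0}]'

```text
time: 20.7
tool_pos: [468.9, -199.4, 153.1]
tcp_rot: [0.691, 3.058, -0.002]
ft_force: [1.8, -0.8, 0.4]
width: 91.1
```

step_arm --increments '[{"dp":[-0.23,-0.725,0],"claw":1,"roll":0},{"dp":[-0.23,-0.725,0],"claw":1,"roll":0},{"dp":[-0.23,-0.725,0],"claw":1,"roll":0}]'

```text
time: 20.95
tool_pos: [438.0, -289.0, 148.4]
tcp_rot: [0.694, 3.062, -0.002]
ft_force: [-0.3, 0.8, -0.3]
width: 91.3
```

step_arm --increments '[{"dp":[-0.23,-0.725,-0.4],"claw":1,"roll":0},{"dp":[-0.23,-0.725,-0.4],"claw":1,"roll":0},{"dp":[-0.23,-0.725,-0.4],"claw":1,"roll":0},{"dp":[-0.23,-0.725,-0.4],"claw":1,"roll":0},{"dp":[-0.23,-0.725,-0.4],"claw":1,"roll":0}]'

```text
time: 21.37
tool_pos: [410.4, -372.5, 99.0]
tcp_rot: [-0.695, -3.062, -0.001]
ft_force: [0.5, 0.2, 0.2]
width: 91.3
```

```bash
python3 - <<'E'
from h import *
s=arm.get_state();print(s['tool_pos'],s['width'])
c=snap('wrist','w_l');snap('scene','s_l');snap('side','d_l')
L=((27,14),(27,10),(19,0))
print(proj(c,(411,-372,12)),locate('w_l','white',(270,130,370,225),circ=L,guess=(411,-372)),locate('w_y','white',(235,45,305,120),circ=L,guess=(411,-372)))
C2=((27,34),(27,10))
print('red',locate('s_l','red',(350,200,410,260),z0=90,circ=C2,guess=(466,-198)))
cv2.imwrite('pics/v11.png',np.vstack([cv2.imread('pics/w_l.png')[20:240],np.hstack([cv2.resize(cv2.imread('pics/s_l.png')[205:285,340:420],(320,320)),cv2.resize(cv2.imread('pics/d_l.png')[130:210,300:380],(320,320))])]))
E
```

```text
[ 410.3960501  -372.46919694   98.98329602] 91.27203128586443
[323.04370223 191.95669973] (array([ 410.6, -372.9]), array([322.1, 191.6]), 1.01) (array([ 410.4, -373.1]), array([267.7,  82.4]), 1.05)
red (array([ 468.5, -196.1]), array([383.7, 232.4]), 1.02)
```

View pics/v11.png

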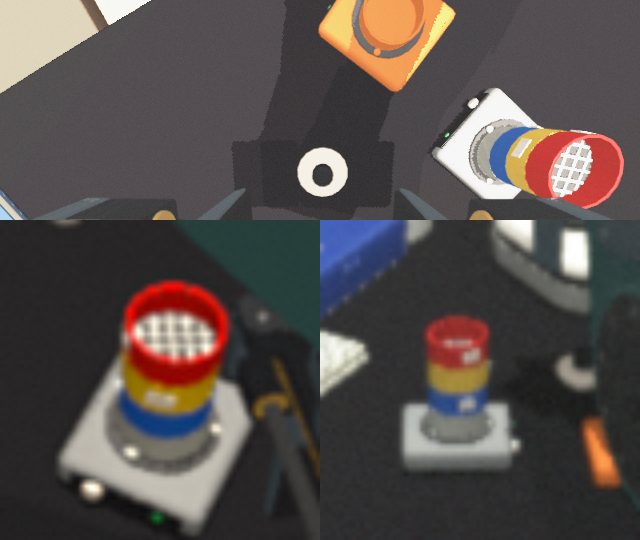

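step_arm --increments '[{"dp":[-0.003,-0.007,-0.3],"claw":0.55,"roll":0},{"dp":[-0.003,-0.007,-0.6],"claw":0.55,"roll":0},{"dp":[-0.003,-0.007,-0.8],"claw":0.55,"roll":0},{"dp":[-0.003,-0.007,-0.9],"claw":0.55,"roll":0},{"dp":[-0.003,-0.007,-0.9725],"claw":0.55,"roll":0},{"dp":[-0.003,-0.007,-0.9725],"claw":0.55,"roll":0},{"dp":[-0.003,-0.007,-0.9725],"claw":0.55,"roll":0}]' --newtons 20

```text
time: 22.1
tool_pos: [411.4, -373.3, -16.0]
tcp_rot: [0.692, 3.064, -0.001]
ft_force: [0.4, 0.3, 0.1]
width: 50.4
```

step_arm --increments '[{"dp":[0,0,0],"claw":0.1,"roll":0},{"dp":[0,0,0],"claw":0.1,"roll":0},{"dp":[0,0,0],"claw":0.1,"roll":0},{"dp":[0,0,0],"claw":0.1,"roll":0},{"dp":[0,0,0],"claw":0.1,"roll":0},{"dp":[0,0,0],"claw":0.1,"roll":0},{"dp":[0,0,0],"claw":0.1,"roll":0},{"dp":[0,0,0],"claw":0.1,"roll":0}]'

```text
time: 22.77
tool_pos: [410.9, -373.3, -16.5]
tcp_rot: [0.693, 3.064, -0.0]
ft_force: [-0.7, 1.4, 6.2]
width: 20.8
```

step_arm --increments '[{"dp":[0,0,0.1],"claw":0.1,"roll":0},{"dp":[0,0,0.4],"claw":0.1,"roll":0},{"dp":[0,0,0.7],"claw":0.1,"roll":0},{"dp":[0,0,1],"claw":0.1,"roll":0},{"dp":[0,0,1],"claw":0.1,"roll":0}]'

```text
time: 23.18
tool_pos: [413.3, -375.6, 110.1]
tcp_rot: [0.691, 3.057, -0.007]
ft_force: [1.0, -1.0, 0.4]
width: 20.7
```

step_arm --increments '[{"dp":[0,0,0.25],"claw":0.1,"roll":0},{"dp":[0.1,0.36,0.25],"claw":0.1,"roll":0},{"dp":[0.2317,0.728,0.25],"claw":0.1,"roll":0},{"dp":[0.2317,0.728,0.25],"claw":0.1,"roll":0}]'

```text
time: 23.52
tool_pos: [438.8, -282.0, 133.7]
tcp_rot: [0.692, 3.064, 0.001]
ft_force: [0.7, -0.5, -1.1]
width: 20.6
```

step_arm --increments '[{"dp":[0.1,0.36,0],"claw":0.1,"roll":0},{"dp":[0.2317,0.728,0],"claw":0.1,"roll":0},{"dp":[0.2317,0.728,0],"claw":0.1,"roll":0},{"dp":[0.2317,0.728,0],"claw":0.1,"roll":0},{"dp":[0.2317,0.728,0],"claw":0.1,"roll":0}]'

```text
time: 23.93
tool_pos: [466.4, -198.3, 133.3]
tcp_rot: [0.69, 3.065, -0.0]
ft_force: [0.3, -0.3, -0.8]
width: 20.9
```

```bash
python3 - <<'E'
from h import *
s=arm.get_state();print(s['tool_pos'],s['width'],s['ft_force'])
snap('scene','s_h');snap('side','d_h')
cv2.imwrite('pics/v12.png',np.hstack([cv2.resize(cv2.imread('pics/s_h.png')[185:285,340:420],(320,400)),cv2.resize(cv2.imread('pics/d_h.png')[110:210,300:380],(320,400))]))
E
```

```text
[ 466.37750364 -198.30347576  133.31522381] 20.85241571081742 [ 0.2877955  -0.33147971 -0.81986211]
```

View pics/v12.png

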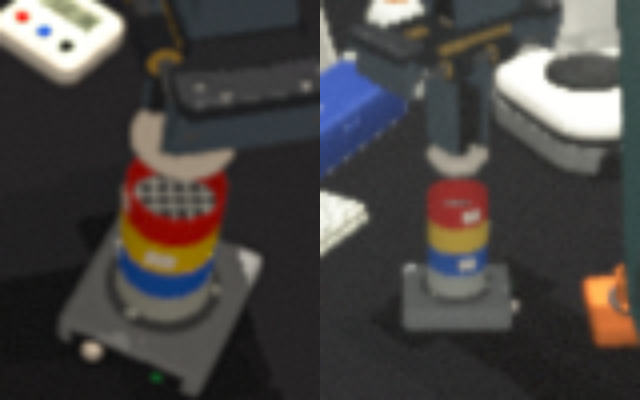

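The lid hangs level, centred over the stack. I'll lower it.

step_arm --increments '[{"dp":[0,0,-0.1],"claw":0.1,"roll":0},{"dp":[0,0,-0.15],"claw":0.1,"roll":0},{"dp":[0,0,-0.2],"claw":0.1,"roll":0},{"dp":[0,0,-0.25],"claw":0.1,"roll":0},{"dp":[0,0,-0.25],"claw":0.1,"roll":0},{"dp":[0,0,-0.27],"claw":0.1,"roll":0},{"dp":[0,0,-0.285],"claw":0.1,"roll":0},{"dp":[0,0,-0.295],"claw":0.1,"roll":0},{"dp":[0,0,-0.295],"claw":0.1,"roll":0}]'

```text
time: 24.78
tool_pos: [466.4, -198.3, 97.6]
tcp_rot: [0.693, 3.064, -0.0]
ft_force: [-1.0, 0.7, -0.3]
width: 21.1
```

step_arm --increments '[{"dp":[0,0,-0.01],"claw":0.1,"roll":0},{"dp":[0,0,-0.015],"claw":0.1,"roll":0},{"dp":[0,0,-0.015],"claw":0.1,"roll":0}]'

```text
time: 25.03
tool_pos: [467.4, -198.8, 97.2]
tcp_rot: [0.692, 3.062, -0.001]
ft_force: [-3.0, 2.6, 17.4]
width: 20.9
```

Seated at 97.2, against 97 expected. I'll release, lift and move away.

step_arm --increments '[{"dp":[0,0,0],"claw":0.6,"roll":0},{"dp":[0,0,0],"claw":0.6,"roll":0},{"dp":[0,0,0],"claw":0.6,"roll":0},{"dp":[0,0,0],"claw":0.6,"roll":0},{"dp":[0,0,0],"claw":0.6,"roll":0},{"dp":[0,0,0],"claw":0.6,"roll":0},{"dp":[0,0,0.3],"claw":0.6,"roll":0},{"dp":[0,0,0.7],"claw":0.6,"roll":0},{"dp":[0,0,0.7],"claw":0.6,"roll":0}]'

```text
time: 25.78
tool_pos: [468.9, -199.5, 185.4]
tcp_rot: [0.691, 3.058, -0.002]
ft_force: [1.5, -1.1, 1.6]
width: 54.9
```

step_arm --increments '[{"dp":[0.4,0.95,0],"claw":0.6,"roll":0},{"dp":[0.4,0.95,0],"claw":0.6,"roll":0},{"dp":[0.4,0.95,0],"claw":0.6,"roll":0},{"dp":[0.4,0.95,0],"claw":0.6,"roll":0}]'

```text
time: 26.12
tool_pos: [516.2, -79.8, 180.2]
tcp_rot: [0.688, 3.064, 0.001]
ft_force: [-0.6, -1.1, -0.4]
width: 54.7
```

step_arm --increments '[{"dp":[0.4,0.95,0],"claw":0.6,"roll":0},{"dp":[0.4,0.95,0],"claw":0.6,"roll":0},{"dp":[0.4,0.95,0],"claw":0.6,"roll":0},{"dp":[0.4,0.95,0],"claw":0.6,"roll":0},{"dp":[0.4,0.95,0],"claw":0.6,"roll":0}]'

```text
time: 26.53
tool_pos: [562.7, 31.0, 179.6]
tcp_rot: [-0.688, -3.065, 0.0]
ft_force: [-1.0, -0.4, 0.5]
width: 54.8
```

```bash
python3 - <<'E'
from h import *
snap('scene','s_f');snap('side','d_f')
for n in ('s_f','d_f'): print(n,[proj(load(n),(467,-198,z)).round(1) for z in (52,76,100,124,128,146)])
print(locate('scene0','green',(262,118,295,142),guess=(531,364)),locate('s_f','green',(262,118,295,142),guess=(531,364)))
a,b=cv2.imread('pics/s_f.png'),cv2.imread('pics/d_f.png')
cv2.imwrite('pics/v13.png',np.hstack([cv2.resize(a[175:285,340:420],(400,550),interpolation=cv2.INTER_CUBIC),cv2.resize(b[110:220,300:380],(400,550),interpolation=cv2.INTER_CUBIC)]))
E
```

```text
s_f [array([381.2, 249.4]), array([382.2, 243.1]), array([383.2, 236.6]), array([384.3, 229.8]), array([384.5, 228.6]), array([385.3, 223.3])]
d_f [array([334.1, 175.3]), array([334.1, 169.5]), array([334. , 163.7]), array([334. , 157.8]), array([334. , 156.8]), array([333.9, 152.3])]
(array([530.6, 368. ]), array([279. , 128.8]), 0.95) (array([530.8, 367.8]), array([279.1, 128.8]), 0.94)
```

The picture limit is reached, so I'll do the final check numerically.

```bash
python3 - <<'E'
from h import *
C2=((27,34),(27,10));L=((27,14),(27,10))
for n,bw in (('s_f',(365,208,408,250)),('d_f',(318,145,350,172))):
    c=load(n);im=cv2.cvtColor(cv2.imread(f'pics/{n}.png'),cv2.COLOR_BGR2HSV)
    print(n,'lid',locate(n,'white',bw,z0=114,circ=L,guess=(466,-198)))
    u0=int(round(proj(c,(467,-198,60))[0]))
    print([(v,*im[v,u0]) for v in range(bw[1]-2,bw[3]+25,2)])
a,b=[cv2.imread(f'pics/{n}.png').astype(int) for n in('scene0','s_f')]
d=np.abs(a-b).max(2)
for n,(x0,y0,x1,y1) in {'tip':(272,138,325,184),'timer':(338,178,372,207),'green':(268,118,292,140),'orange':(308,288,370,345)}.items(): print(n,'changed share',(d[y0:y1,x0:x1]>40).mean().round(3))
def cen(n,x0,y0,x1,y1):
    h=cv2.cvtColor(cv2.imread(f'pics/{n}.png'),cv2.COLOR_BGR2HSV)[y0:y1,x0:x1];m=(h[...,0]>135)&(h[...,0]<160)&(h[...,1]>50);ys,xs=np.nonzero(m);return xs.mean()+x0,ys.mean()+y0,m.sum()
print('tip',cen('scene0',265,130,330,190),cen('s_f',265,130,330,190))
E
```

```text
s_f lid (array([ 466.1, -196.7]), array([383.7, 229.2]), 1.05)
[(206, np.uint8(170), np.uint8(21), np.uint8(37)), (208, np.uint8(170), np.uint8(22), np.uint8(35)), (210, np.uint8(165), np.uint8(15), np.uint8(33)), (212, np.uint8(0), np.uint8(21), np.uint8(37)), (214, np.uint8(165), np.uint8(15), np.uint8(35)), (216, np.uint8(0), np.uint8(15), np.uint8(34)), (218, np.uint8(0), np.uint8(16), np.uint8(31)), (220, np.uint8(29), np.uint8(34), np.uint8(194)), (222, np.uint8(22), np.uint8(34), np.uint8(82)), (224, np.uint8(15), np.uint8(15), np.uint8(35)), (226, np.uint8(160), np.uint8(19), np.uint8(40)), (228, np.uint8(165), np.uint8(26), np.uint8(20)), (230, np.uint8(120), np.uint8(36), np.uint8(7)), (232, np.uint8(23), np.uint8(48), np.uint8(169)), (234, np.uint8(30), np.uint8(10), np.uint8(255)), (236, np.uint8(30), np.uint8(10), np.uint8(253)), (238, np.uint8(30), np.uint8(11), np.uint8(255)), (240, np.uint8(5), np.uint8(124), np.uint8(160)), (242, np.uint8(0), np.uint8(255), np.uint8(133)), (244, np.uint8(0), np.uint8(253), np.uint8(135)), (246, np.uint8(10), np.uint8(255), np.uint8(1
[... 1673 characters left out ...]
179, np.uint8(106), np.uint8(36), np.uint8(135)), (181, np.uint8(33), np.uint8(17), np.uint8(136)), (183, np.uint8(42), np.uint8(19), np.uint8(135)), (185, np.uint8(38), np.uint8(10), np.uint8(106)), (187, np.uint8(51), np.uint8(9), np.uint8(195)), (189, np.uint8(45), np.uint8(4), np.uint8(129)), (191, np.uint8(70), np.uint8(8), np.uint8(97)), (193, np.uint8(135), np.uint8(13), np.uint8(40)), (195, np.uint8(0), np.uint8(5), np.uint8(49))]
tip changed share 0.0
timer changed share 0.485
green changed share 0.0
orange changed share 0.0
tip (np.float64(299.8328947368421), np.float64(160.98026315789474), np.int64(760)) (np.float64(299.8441215323646), np.float64(161.0211360634082), np.int64(757))
```

```bash
python3 - <<'E'
from h import *
a=cv2.imread('pics/scene0.png').astype(int)
for n in('s_y','s_l','s_h'):
    b=cv2.imread(f'pics/{n}.png').astype(int);print(n,(np.abs(a-b).max(2)[178:207,338:372]>40).mean().round(3))
print(arm.get_state()['ft_force'],arm.job_done())
E
```

```text
s_y 0.0
s_l 0.0
s_h 0.008
the job is handed in; nothing more can be done
[ 0.04013288 -0.26279048 -0.50278789] None
```

The stack is built on the grey shaker's pan: blue, yellow, red, then the lid. I handed the job in at about 26.7 s of the 112 s allowed.

**Problem on the way:** the fingertips are about 37 mm above the reported TCP, against what the text implies. My first grasp of blue therefore closed over its rim without touching anything. I measured the gap from the pictures, gripped about 37 mm lower from then on, and the other grasps and placings worked first time.

**Seating:** each part stopped at its expected height, with a contact force of 15–22 N. The largest difference was 0.4 mm, for blue.

| Part | TCP z reached (mm) | TCP z expected (mm) |
|---|---|---|
| Blue | 16.5 | 16.9 |
| Yellow | 40.9 | 40.9 |
| Red | 65.0 | 64.9 |
| Lid | 97.2 | 97.0 |

**Last checks:**
- **Lid:** the last camera pictures put it on the stack axis within about 3 mm. I had used up the 16 picture views, so I checked the final pictures by numbers only.
- **Order:** the colour bands read, from the top, white, red, yellow, blue in both the scene and side views.
- **Things to leave alone:** the tip box, green sieve and orange look-alike are unchanged in the final scene picture.
- **Timer:** this check failed on the final picture, where 48% of its pixels differed, because the gripper was parked above it. It was unchanged before that: 0% when the arm was at the lid, and 0.8% just before the lid was placed. The gripper did not go near it afterwards.

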